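# Two wheel hubs at the block printer's stall: align the castle nuts, bin the worn parts

### The arm

A 6-joint arm with a two-finger parallel gripper is mounted at the origin on the work surface. World frame = base frame: x ahead of the robot, y to its left, z up, the work surface at z = 0. Lengths are in m, angles in rad, forces in N, time in s.
With the tool pointing down it reaches from about 0.35 to 0.975 m from the base axis. Payload 4.9 kg.
Tool frame: the origin (TCP) lies at the very end of the fingers, on their centre line; the grasp point (between the pads) lies 19 mm behind it; x points along the fingers, y is the direction in which the jaws open and shut, and the axes are right-handed (so a half turn about x gives the same grasp; the last joint's range is limited). The gripper opens to 85 mm and grips with 20 to 120 N. Pads are 22 mm wide; open, the fingers measure 114 mm over their backs; the gripper's body (76 mm by 85 mm) begins 54 mm behind the grasp point. The pads swing forward as they close: fully open they stand 13 mm farther back than shut.
Start: joints at [-1.284, 0.053, 1.613, -0, 1.476, -0.119], TCP at [0.247, -0.574, 0.231] pointing down, gripper open.
Joint ranges: [-3.01, 3.01], [-1.01, 2.22], [0.06, 2.58], [-1.02, 4.17], [0.09, 2.62], [-3.14, 3.14]. Speed limits (rad/s): [2.57, 2.57, 3.14, 3.14, 3.14, 3.14].

### API

Orientations are given as a rotation vector (axis times angle).
In Python, from station import ctrl, get_image, calibration, finish_job, search_frame, cut_out, mark_of gives the robot as it stands. The module is installed in compiled form; this text tells all that it offers.
- The arm moves only by the tool arm_command, never from a script. Its argument "plan" is a list that holds one entry, the list of rows, each a list of 7 numbers: the shift along the tool's x, y, z in m, then the turn, a rotation vector about the tool's x, y, z in degrees, then the finger opening in m, from 0 to 0.0854. A call has 1 to 20 rows; each row shifts and turns the pose as measured when the row begins, along the tool's axes as they then stand; what a row does not reach is not made up. A row lasts 1/12 s, in which the tool goes at most 41.7 mm and 7.16 degrees, less where a joint would pass 70% of its speed; a pose out of reach is approached as far as the arm can. A call with a gripper value outside its range is refused whole. The fingers move at their own pace and stop on an object; "squeeze" is the grip in N (left out, the last holds). Time passes only in rows, so rows that do not move let the fingers close. It gives the time, the measured TCP pose, the force and the opening at its end, in the units of the state.
- ctrl.get_obs(): the state, without advancing time (a new reading comes with each control period).
- get_image(name): name is "side" or "top" or "wrist"; returns the picture (420x560x3 uint8, red, green, blue); there is no depth.
- calibration(name): a dict with "fx", "fy", "cx", "cy" (pixels), "cam_to_world" (4x4, takes a point from camera to world coordinates); the wrist camera has in their place "hand_eye" (4x4, takes a point from camera to tool coordinates, whose origin is the TCP and whose axes are the tool frame's). Camera axes: x right, y down, z forward; pixel columns grow to the right and rows downward; lengths in m; the calibration is good to about 2 mm. A picture is of the moment at which its call begins: read the wrist's pose just before it. calibration takes no time and is no camera call.
- finish_job(): hands the job in, once; it reports no verdict.
Trained networks look in the newest picture that a camera, given by its name, has taken for a name from the list of things; names that differ only in an ending like _2 or _b are one class to them, and where a whole thing is asked for, a point or a joint stands for the part that bears it (a point fixed in the world has none). Each returns a list of dicts, best first, with "conf" (0 to 1); they miss things now and then, are a little off and sometimes report something else, mostly with a low value. They report only what shows in the picture. A call takes as long as a camera call.
- search_frame(camera, thing): "at" ([x, y, z] in m, in the coordinates of the camera as it stood for that picture, good to about 4 mm: the middle of the surface that is visible of it).
- cut_out(camera, thing): "mask" (420x560 bool, what is visible of it).
- mark_of(camera, thing): "at" ([x, y, z] in m, in the coordinates of the camera as it stood for that picture, good to about 4 mm: a listed point, or the origin of a listed thing).
The state is a dict: "t": time; "q": joint angles; "dq": joint speeds; "effort": joint torques, N m; "tool_pos": TCP position; "tool_rot": TCP orientation; "contact_force": force on the tool from outside, world axes, zero at the start; "wrist_torque": the same for the moment, N m; "opening": finger opening in m.
Only numpy, scipy, OpenCV 4.12 (cv2) and the standard library are available. Lean on these libraries where they do the work, as an engineer would, in place of code of your own. Each camera call takes 0.05 s, during which the arm holds its last target. There are 200 camera calls.

### The job

Get the two wheel hubs ready for their split pins: lift off whatever rusty dust caps still cover the nuts, then tighten each brass castle nut clockwise (seen from above) just as far as the next slot that lines up with the cross hole in the axle, which the yellow line painted across axle end and flange shows; do not slacken it back to the slot before or run on past. Put all the worn parts - the rusty dust caps, rusty old nuts and old black brake pads with rusty tops - in the blue reject tray, in whatever order suits, and leave the new brass nut, the printing block and the ink jar where they are.

Things in the scene. Friction and masses are not known exactly. Their poses are not given: they have to be found in the camera images.
- hub_a: upright wheel hub a, fixed to the table: wooden foot 100 dia, aluminium hub; origin at the centre of its underside on the table, z up. Flat upper flange face 88 dia at 50 mm height; on it a collar 34 dia, 6 high, then the brass castle nut (joint nut_a) on the hub's z axis, then the axle end. A rusty dust cap (cap_a) may stand over the nut. The axle's cross hole runs along the hub's x axis
- hub_b: upright wheel hub b, fixed to the table: wooden foot 100 dia, aluminium hub; origin at the centre of its underside on the table, z up. Flat upper flange face 88 dia at 50 mm height; on it a collar 34 dia, 6 high, then the brass castle nut (joint nut_b) on the hub's z axis, then the axle end. A rusty dust cap (cap_b) may stand over the nut. The axle's cross hole runs along the hub's x axis
- axle_a (a point): centre of hub a's steel axle end, 19 dia, 88 mm above the hub's origin. A yellow paint line across it, carried on over the flange face to both sides (along the hub's x axis), shows the direction of the cross hole. The nut stays where it is left, does not rise as it turns, and stops at -0.5 and 2.2; its turning friction is about 0.25 N m
- axle_b (a point): centre of hub b's steel axle end, 19 dia, 88 mm above the hub's origin. A yellow paint line across it, carried on over the flange face to both sides (along the hub's x axis), shows the direction of the cross hole. The nut stays where it is left, does not rise as it turns, and stops at -0.5 and 2.2; its turning friction is about 0.25 N m
- nut_a (a joint): hub a's castle nut: 36 across flats (flats 56 to 74 mm above hub origin, slotted crown 34 dia to 83); six slots, at the middles of the flats. Rad, grows clockwise from above (tightening). At 0, 1.047.. slots lie over the cross hole; at value q the flat normals and slots stand at -q + k x 60 degrees about z from hub x. Starts in 0.25 to 0.75: next slot at 1.047
- nut_b (a joint): hub b's castle nut: 36 across flats (flats 56 to 74 mm above hub origin, slotted crown 34 dia to 83); six slots, at the middles of the flats. Rad, grows clockwise from above (tightening). At 0, 1.047.. slots lie over the cross hole; at value q the flat normals and slots stand at -q + k x 60 degrees about z from hub x. Starts in 0.25 to 0.75: next slot at 1.047
- cap_a: rusty sheet-metal dust cap, a cup with its closed end up: 52 outside dia, 47 high, wall 2.5, two ears at the bottom rim (3 thick, reaching 37 mm from the axis along its x). Origin at the centre of its open lower rim, z along its axis to the closed end. It stands loosely over hub a's nut, on the flange face; lifts straight off (clear after 45 mm). 80 g. May be absent
- cap_b: rusty sheet-metal dust cap, a cup with its closed end up: 52 outside dia, 47 high, wall 2.5, two ears at the bottom rim (3 thick, reaching 37 mm from the axis along its x). Origin at the centre of its open lower rim, z along its axis to the closed end. It stands loosely over hub b's nut, on the flange face; lifts straight off (clear after 45 mm). 80 g. May be absent
- reject_tray: blue open plastic tray, fixed to the table: 260 (x) by 200 (y) outside, 60 high, wall and floor 5 thick; origin at the centre of its underside. Worn parts go in here
- old_nut1: worn castle nut, rusty brown all over: hexagon 32 across flats (flat normals at 0, 60, 120 degrees from its x), 17 high, then round slotted crown 31 dia to 25 high; origin at the centre of its underside, z along its axis. 80 g. May be absent
- old_nut2: worn castle nut, rusty brown all over: hexagon 32 across flats (flat normals at 0, 60, 120 degrees from its x), 17 high, then round slotted crown 31 dia to 25 high; origin at the centre of its underside, z along its axis. 80 g. May be absent
- old_pad1: worn brake pad: black block 50 (x) by 20 (y) by 10 (z) with a rusty top plate 40 by 12, 14 high overall; origin at the centre of its underside. 50 g. May be absent
- old_pad2: worn brake pad: black block 50 (x) by 20 (y) by 10 (z) with a rusty top plate 40 by 12, 14 high overall; origin at the centre of its underside. 50 g. May be absent
- old_pad3: worn brake pad: black block 50 (x) by 20 (y) by 10 (z) with a rusty top plate 40 by 12, 14 high overall; origin at the centre of its underside. 50 g. May be absent
- new_nut: new castle nut, bright brass, loose on the table, same shape and size as the worn ones (32 across flats, 25 high); leave it alone
- print_block: wooden printing block with an indigo face, 60 (x) by 90 (y) by 34 high, loose on the table; leave it alone
- ink_jar: indigo ink jar with a white cap, 56 dia, 80 high, loose on the table; leave it alone

How it is judged:
At the end, for the whole second after the job is handed in: every worn part that is present (dust caps, old nuts, old pads) lies at rest inside the blue tray, its origin within the walls and less than 75 mm above the tray's underside; both castle nuts stand within 0.09 rad (5 degrees) of 1.047, the next slot over the cross hole (x of old_nut1 in the frame of reject_tray between -0.125 and 0.125 m and y of old_nut1 in the frame of reject_tray between -0.095 and 0.095 m and z of each of old_nut1, old_nut2, old_pad1, old_pad2, old_pad3, cap_a, cap_b in the frame of reject_tray below 0.075 m and linear speed of each of old_nut1, old_nut2, old_pad1, old_pad2, old_pad3, cap_a, cap_b below 0.03 m/s and x of old_nut2 in the frame of reject_tray between -0.125 and 0.125 m and y of old_nut2 in the frame of reject_tray between -0.095 and 0.095 m and x of old_pad1 in the frame of reject_tray between -0.125 and 0.125 m and y of old_pad1 in the frame of reject_tray between -0.095 and 0.095 m and x of old_pad2 in the frame of reject_tray between -0.125 and 0.125 m and y of old_pad2 in the frame of reject_tray between -0.095 and 0.095 m and x of old_pad3 in the frame of reject_tray between -0.125 and 0.125 m and y of old_pad3 in the frame of reject_tray between -0.095 and 0.095 m and x of cap_a in the frame of reject_tray between -0.125 and 0.125 m and y of cap_a in the frame of reject_tray between -0.095 and 0.095 m and x of cap_b in the frame of reject_tray between -0.125 and 0.125 m and y of cap_b in the frame of reject_tray between -0.095 and 0.095 m and value of joint nut_a between 0.9572 and 1.1372 rad and value of joint nut_b between 0.9572 and 1.1372 rad); the robot touches nothing.
It fails at once if a castle nut turned more than 17 degrees past the slot (value of joint any of nut_a, nut_b above 1.3472 rad).
It fails at once if a castle nut slackened back to the slot before (value of joint any of nut_a, nut_b below 0.05 rad).
It fails at once if the new nut, printing block or ink jar moved more than 25 mm (distance of any of new_nut, print_block, ink_jar from where it was at the start of the episode above 0.025 m).
Of old_nut1, old_nut2, old_pad1, old_pad2, old_pad3 only 3 to 5 are there at a start; the rules pass over those that are not, and their reading is None.
Of cap_a, cap_b only 1 to 2 are there at a start; the rules pass over those that are not, and their reading is None.
At some moment in a run one of old_nut1, old_nut2, old_pad1, old_pad2, old_pad3 may be knocked a few centimetres aside while the robot is not near it.
Once in a run the grip may slacken for a moment while it holds something.
It also fails if it takes over 210 s, if anything falls off the work surface, if the arm or the gripper's body presses on something with over 40 N, if the wrist force passes 120 N, or if a joint passes its speed limit or range.

## Working session

There is one attempt and no reset: what is moved stays moved. The work goes in short steps, Python scripts to look and compute and a tool call to move; the robot and the scene stay as the last step left them, time stands still between calls to the robot, and variables do not carry over. Pictures are saved under pics/ and viewed, about 12 in all and at most 16, crops included, and the job is handed in when it is done.

Besides the shell and the picture viewer there is one more tool, called after "Emit:" as a command line: name --argument value ..., lists and objects as JSON in quotes. arm_command: Moves the arm, as the interface text tells. Its arguments: {"type":"object","properties":{"plan":{"type":"array","items":{"type":"array","items":{"type":"array","items":{"type":"number"}}}},"squeeze":{"type":"number"}},"required":["plan"]}

```bash
mkdir -p pics; cat > h.py <<'E'
import numpy as np, cv2
from scipy.spatial.transform import Rotation as R
from station import *
def T_tool():
    o=ctrl.get_obs(); T=np.eye(4); T[:3,:3]=R.from_rotvec(o["tool_rot"]).as_matrix(); T[:3,3]=o["tool_pos"]; return T
def c2w(cam,T=None):
    c=calibration(cam)
    return c["cam_to_world"] if cam!="wrist" else (T_tool() if T is None else T)@c["hand_eye"]
def w(M,p): return (np.asarray(M)@np.r_[p,1])[:3]
def ray(cam,M,u,v,z):
    c=calibration(cam); d=M[:3,:3]@np.array([(u-c["cx"])/c["fx"],(v-c["cy"])/c["fy"],1]); o=M[:3,3]
    return o+d*(z-o[2])/d[2]
def proj(cam,M,p):
    c=calibration(cam); q=np.linalg.inv(M)@np.r_[p,1]; return c["fx"]*q[0]/q[2]+c["cx"],c["fy"]*q[1]/q[2]+c["cy"]
def save(im,n): cv2.imwrite("pics/"+n+".png",cv2.cvtColor(im,cv2.COLOR_RGB2BGR))
E
python3 - <<'E'
from h import *
for cam in ("top","side"):
    im=get_image(cam); save(im,cam+"0"); M=c2w(cam)
    print(cam,np.round(M,3).tolist())
    for t in ("hub_a","axle_a","cap_a","reject_tray","old_nut1","old_pad1","new_nut","print_block","ink_jar"):
        print(t,[(np.round(w(M,d["at"]),3).tolist(),round(d["conf"],2)) for d in mark_of(cam,t)])
o=ctrl.get_obs();print(T_tool().round(3).tolist(),o["t"]); print(calibration("wrist"))
E
```

```text
top [[-0.01, -0.998, 0.069, 0.519], [-1.0, 0.009, -0.012, 0.035], [0.011, -0.069, -0.998, 1.482], [0.0, 0.0, 0.0, 1.0]]
hub_a [([0.634, 0.004, -0.004], 0.9), ([0.605, 0.189, -0.0], 0.84)]
axle_a [([0.61, 0.191, 0.091], 0.96), ([0.633, 0.005, 0.092], 0.75)]
cap_a [([0.635, 0.007, 0.049], 0.89)]
reject_tray [([0.485, -0.305, 0.002], 0.72)]
old_nut1 [([0.539, 0.33, -0.0], 0.56), ([0.458, -0.031, 0.003], 0.56)]
old_pad1 [([0.43, 0.066, -0.002], 0.47), ([0.425, 0.175, 0.003], 0.46)]
new_nut [([0.739, -0.115, 0.0], 0.66)]
print_block [([0.79, 0.121, -0.001], 0.74)]
ink_jar [([0.688, 0.344, 0.004], 0.85)]
side [[0.781, -0.481, 0.397, 0.266], [-0.624, -0.607, 0.491, -0.398], [0.005, -0.632, -0.775, 0.749], [0.0, 0.0, 0.0, 1.0]]
hub_a [([0.614, 0.192, 0.001], 0.75)]
axle_a [([0.638, 0.003, 0.087], 0.8), ([0.615, 0.19, 0.088], 0.66), ([0.481, -0.309, 0.004], 0.51), ([0.738, -0.121, 0.002], 0.4)]
cap_a [([0.64, 0.005, 0.054], 0.95)]
reject_tray [([0.482, -0.31, -0.0], 0.56)]
old_nut1 [([0.538, 0.328, 0.001], 0.76), ([0.462, -0.035, 0.003], 0.72)]
old_pad1 [([0.424, 0.175, 0.004], 0.74), ([0.433, 0.061, 0.003], 0.63)]
new_nut [([0.741, -0.119, 0.004], 0.82)]
print_block [([0.79, 0.118, 0.002], 0.94)]
ink_jar []
[[-0.0, 0.395, -0.919, 0.247], [-0.0, -0.919, -0.395, -0.574], [-1.0, 0.0, 0.0, 0.231], [0.0, 0.0, 0.0, 1.0]] 1.0
{'fx': 375.3058443387327, 'fy': 375.3058443387327, 'cx': 274.2139482507761, 'cy': 208.95202704842598, 'hand_eye': array([[ 1.52749764e-04, -3.00268707e-01,  9.53854643e-01,
        -1.41425583e-01],
       [ 9.99999968e-01, -1.45100930e-04, -2.05816504e-04,
         5.67170754e-04],
       [ 2.00205452e-04,  9.53854644e-01,  3.00268675e-01,
        -7.59907042e-02],
       [ 0.00000000e+00,  0.00000000e+00,  0.00000000e+00,
         1.00000000e+00]])}
```

View pics/top0.png

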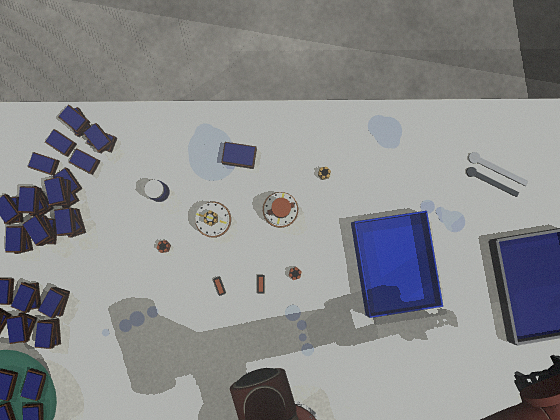

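View pics/side0.png

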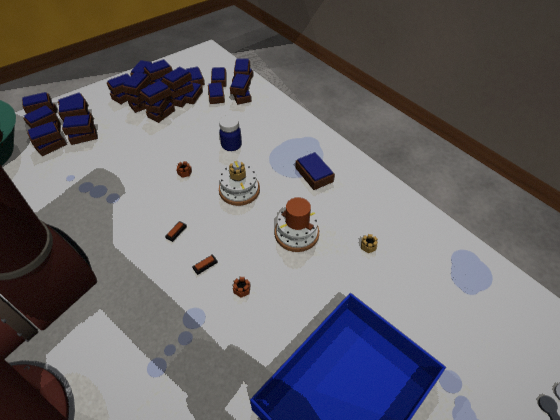

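```bash
cat >> h.py <<'E'
def go(x,y,z,yaw=None):
    """turn about tool x first, then shift in the turned frame (tool kept pointing down)"""
    T=T_tool(); Rm=T[:3,:3]; cur=np.degrees(np.arctan2(Rm[1,1],Rm[0,1]))
    t=0
    if yaw is not None:
        t=-((yaw-cur+90)%180-90)   # tool x is down: +turn lowers the world yaw
    Rn=Rm@R.from_rotvec([np.radians(t),0,0]).as_matrix()
    d=Rn.T@(np.array([x,y,z])-T[:3,3])
    print("yaw %.1f q6 %.2f tilt %.2fdeg | turn %.1f deg (%.1f rows) shift mm %s (%.1f rows)"%(cur,ctrl.get_obs()["q"][5],np.degrees(np.arccos(-Rm[2,0])),t,abs(t)/7.16,np.round(d*1000,1),np.linalg.norm(d)*1000/41.7))
E
python3 - <<'E'
from h import *
go(0.46,0.06,0.231,-90)
E
```

```text
yaw -66.7 q6 -0.12 tilt 0.00deg | turn 23.3 deg (3.2 rows) shift mm [ 3.000e-01 -6.342e+02 -2.133e+02] (16.0 rows)
```

Emit:
arm_command --plan '[[[0,0,0,7,0,0,0.085],[0,0,0,7,0,0,0.085],[0,0,0,7,0,0,0.085],[0,0,0,2.3,0,0,0.085],[0,-0.039,-0.0133,0,0,0,0.085],[0,-0.039,-0.0133,0,0,0,0.085],[0,-0.039,-0.0133,0,0,0,0.085],[0,-0.039,-0.0133,0,0,0,0.085],[0,-0.039,-0.0133,0,0,0,0.085],[0,-0.039,-0.0133,0,0,0,0.085],[0,-0.039,-0.0133,0,0,0,0.085],[0,-0.039,-0.0133,0,0,0,0.085],[0,-0.039,-0.0133,0,0,0,0.085],[0,-0.039,-0.0133,0,0,0,0.085],[0,-0.039,-0.0133,0,0,0,0.085],[0,-0.039,-0.0133,0,0,0,0.085],[0,-0.039,-0.0133,0,0,0,0.085],[0,-0.039,-0.0133,0,0,0,0.085],[0,-0.039,-0.0133,0,0,0,0.085],[0,-0.039,-0.0133,0,0,0,0.085]]]'

```text
t: 2.67
tool_pos: [0.4737, 0.0493, 0.232]
tool_rot: [-2.218, 0.043, 2.194]
contact_force: [0.7, -1.0, 0.6]
opening: 0.0848
```

```bash
cat >> h.py <<'E'
def look(n,things,s=None):
    """wrist picture; world position of origins, and mask boxes on the height plane"""
    T=T_tool(); im=get_image("wrist"); M=c2w("wrist",T); save(im,n)
    for t in things:
        for d in mark_of("wrist",t):
            if d["conf"]>.3: print(t,"mark",w(M,d["at"]).round(4),round(d["conf"],2))
        for d in cut_out("wrist",t):
            if d["conf"]<.3: continue
            c=max(cv2.findContours(d["mask"].astype(np.uint8),0,2)[0],key=cv2.contourArea)
            z={"old_pad1":.012,"old_nut1":.02}.get(t,.04)
            P=np.array([ray("wrist",M,u,v,z)[:2] for u,v in c[:,0]],np.float32)
            r=cv2.minAreaRect(P*1000); b=cv2.boxPoints(r); e=max(b[1]-b[0],b[2]-b[1],key=np.linalg.norm)
            print(t,"mask c",np.round(r[0],1),"size",np.round(r[1],1),"long axis yaw %.1f"%np.degrees(np.arctan2(e[1],e[0])),"px",c[:,0].mean(0).round(),round(d["conf"],2))
    return im,M
E
python3 - <<'E'
from h import *
o=ctrl.get_obs();print(o["t"],o["tool_pos"])
look("w1",["old_pad1","old_nut1"])
go(0.46,0.06,0.231,-90)
E
```

```text
2.6667 [0.47372418 0.04933208 0.23195327]
old_pad1 mark [0.4209 0.176  0.0024] 0.85
old_pad1 mark [ 0.431   0.0621 -0.0041] 0.79
old_pad1 mask c [433.2  59.7] size [20.7 51.2] long axis yaw -0.7 px [265. 211.] 0.98
old_pad1 mask c [428.2 171.6] size [50.7 23. ] long axis yaw 20.3 px [153. 222.] 0.72
old_nut1 mark [ 0.4592 -0.0333  0.0022] 0.79
old_nut1 mask c [461.3 -32.4] size [41.6 32.9] long axis yaw 48.5 px [355. 183.] 0.9
yaw -92.0 q6 1.55 tilt 0.59deg | turn -2.0 deg (0.3 rows) shift mm [  0.2 -12.9  13.2] (0.4 rows)
```

View pics/w1.png

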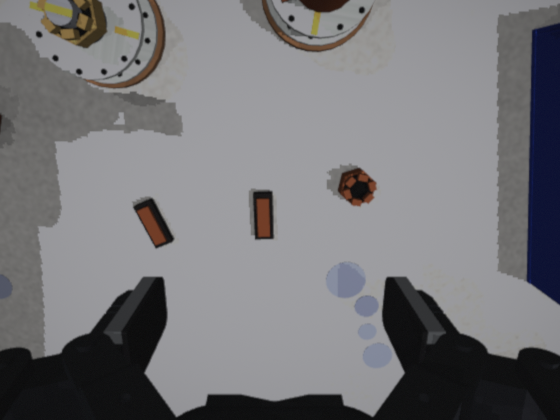

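```bash
python3 - <<'E'
from h import *
go(0.433,0.06,0.10,-90)
E
```

```text
yaw -92.0 q6 1.55 tilt 0.59deg | turn -2.0 deg (0.3 rows) shift mm [131.  -13.5  41.4] (3.3 rows)
```

Emit:
arm_command --plan '[[[0.03,-0.0035,0.0105,-2,0,0,0.05],[0.034,-0.0035,0.0105,0,0,0,0.05],[0.034,-0.0035,0.0105,0,0,0,0.05],[0.033,-0.003,0.01,0,0,0,0.05],[0,0,0,0,0,0,0.05]]]'

```text
t: 3.33
tool_pos: [0.4347, 0.053, 0.0996]
tool_rot: [-2.241, 0.021, 2.197]
contact_force: [-0.6, 0.2, -0.4]
opening: 0.05
```

```bash
python3 - <<'E'
from h import *
print(ctrl.get_obs()["opening"])
go(0.433,0.06,0.003,-90); print(T_tool().round(4))
E
```

```text
0.05002295932309717
yaw -90.7 q6 1.54 tilt 1.20deg | turn -0.7 deg (0.1 rows) shift mm [96.4 -7.7  3.6] (2.3 rows)
[[ 0.0196 -0.0119 -0.9997  0.4347]
 [-0.0073 -0.9999  0.0118  0.053 ]
 [-0.9998  0.0071 -0.0197  0.0996]
 [ 0.      0.      0.      1.    ]]
```

```bash
cat >> h.py <<'E'
def go(x,y,z,yaw=None):
    T=T_tool(); Rm=T[:3,:3]; cur=np.degrees(np.arctan2(Rm[1,1],Rm[0,1]))
    t=0 if yaw is None else (yaw-cur+90)%180-90
    a=np.radians(cur+t); yv=np.array([np.cos(a),np.sin(a),0]); xv=np.array([0,0,-1.])
    Rn=np.c_[xv,yv,np.cross(xv,yv)]
    rv=np.degrees(R.from_matrix(Rm.T@Rn).as_rotvec())
    d0=np.array([x,y,z])-T[:3,3]; f=lambda d:np.round(d*1000,1)
    print("yaw %.1f q6 %.2f pos %s | turn deg %s ; shift mm after turn %s , before turn %s (%.1f rows)"%(cur,ctrl.get_obs()["q"][5],T[:3,3].round(4),rv.round(1),f(Rn.T@d0),f(Rm.T@d0),np.linalg.norm(d0)*1000/41.7))
E
python3 - <<'E'
from h import *
go(0.433,0.06,0.003,-90)
E
```

```text
yaw -90.7 q6 1.54 pos [0.4347 0.053  0.0996] | turn deg [-0.7 -1.1 -0.4] ; shift mm after turn [96.6 -7.   1.7] , before turn [96.4 -7.7  3.7] (2.3 rows)
```

Emit:
arm_command --plan '[[[0.01,-0.007,0.002,-0.7,-1.1,-0.4,0.05],[0.03,0,0,0,0,0,0.05],[0.03,0,0,0,0,0,0.05],[0.026,0,0,0,0,0,0.05],[0,0,0,0,0,0,0.05],[0,0,0,0,0,0,0.0],[0,0,0,0,0,0,0.0],[0,0,0,0,0,0,0.0],[0,0,0,0,0,0,0.0],[0,0,0,0,0,0,0.0]]]' --squeeze 50

```text
t: 4.17
tool_pos: [0.4469, 0.0495, 0.0181]
tool_rot: [-2.24, 0.022, 2.186]
contact_force: [0.7, 1.3, 0.8]
opening: 0.0
```

```bash
python3 - <<'E'
from h import *
go(0.433,0.06,0.05,-90);print(T_tool().round(4)); print(ctrl.get_obs()["dq"])
E
```

```text
yaw -91.0 q6 1.53 pos [0.4469 0.0495 0.0181] | turn deg [-1.  -1.4 -0.1] ; shift mm after turn [-31.9 -10.5  13.9] , before turn [-32.2 -10.1  13.3] (0.9 rows)
[[ 0.0244 -0.0178 -0.9995  0.4469]
 [-0.0025 -0.9998  0.0178  0.0495]
 [-0.9997  0.002  -0.0244  0.0181]
 [ 0.      0.      0.      1.    ]]
[-0.00179268 -0.02444886 -0.02056086 -0.00111904  0.00774491 -0.00109062]
```

Emit:
arm_command --plan '[[[0,0,0,0,0,0,0.05],[0,0,0,0,0,0,0.05],[0,0,0,0,0,0,0.05],[0,0,0,0,0,0,0.05]]]'

```text
t: 4.5
tool_pos: [0.4495, 0.0495, 0.0216]
tool_rot: [-2.248, 0.022, 2.18]
contact_force: [1.0, -0.1, -0.8]
opening: 0.0486
```

```bash
python3 - <<'E'
from h import *
go(0.433,0.06,0.05,-90);print(T_tool().round(4)); print(ctrl.get_obs()["dq"])
E
```

```text
yaw -91.0 q6 1.53 pos [0.4495 0.0495 0.0216] | turn deg [-1.  -1.8 -0.2] ; shift mm after turn [-28.4 -10.5  16.5] , before turn [-28.9 -10.1  15.8] (0.8 rows)
[[ 0.0309 -0.0171 -0.9994  0.4495]
 [-0.0031 -0.9998  0.017   0.0495]
 [-0.9995  0.0026 -0.0309  0.0216]
 [ 0.      0.      0.      1.    ]]
[ 0.00201758 -0.0045375  -0.0002408  -0.00155252 -0.00039669 -0.00062181]
```

Emit:
arm_command --plan '[[[-0.0,-0.01,0.016,-1,-1.8,-0.2,0.05]]]'

```text
t: 4.58
tool_pos: [0.435, 0.0591, 0.0219]
tool_rot: [-2.223, 0.001, 2.219]
contact_force: [-0.5, 1.0, -0.0]
opening: 0.0501
```

Emit:
arm_command --plan '[[[0.001,0,0.0008,0,-0.1,0,0.05]]]'

```text
t: 4.67
tool_pos: [0.4327, 0.0599, 0.0203]
tool_rot: [2.218, 0.001, -2.225]
contact_force: [0.2, -0.5, -0.2]
opening: 0.0499
```

```bash
python3 - <<'E'
from h import *
go(0.433,0.06,0.05,-90)
E
```

```text
yaw -90.0 q6 1.54 pos [0.4327 0.0599 0.0203] | turn deg [0.  0.2 0. ] ; shift mm after turn [-29.7  -0.1  -0.3] , before turn [-29.7  -0.1  -0.2] (0.7 rows)
```

Emit:
arm_command --plan '[[[0.01,0,0,0,0.1,0,0.05],[0.008,0,0.0004,0,-0.1,0,0.05],[0.001,0,0.0007,0,-0.1,0,0.0],[0.0008,0,0.0007,0,-0.1,0,0.0],[0.0008,0,0.0007,0,-0.1,0,0.0],[0.0008,0,0.0007,0,-0.1,0,0.0]]]'

```text
t: 5.17
tool_pos: [0.4339, 0.0591, 0.0004]
tool_rot: [-2.217, 0.0, 2.226]
contact_force: [-3.3, 1.4, 5.8]
opening: 0.0182
```

```bash
python3 - <<'E'
from h import *
print(ctrl.get_obs()["opening"]);go(0.433,0.06,0.15,-90)
go(0.56,-0.25,0.15)
E
```

```text
0.018228928553827205
yaw -90.0 q6 1.54 pos [4.339e-01 5.910e-02 4.000e-04] | turn deg [-0.   0.2  0. ] ; shift mm after turn [-149.6   -0.9    0.9] , before turn [-149.6   -0.9    1.5] (3.6 rows)
yaw -90.0 q6 1.54 pos [4.339e-01 5.910e-02 4.000e-04] | turn deg [0.  0.2 0. ] ; shift mm after turn [-149.6  309.1 -126.2] , before turn [-150.2  309.1 -125.6] (8.8 rows)
```

Emit:
arm_command --plan '[[[-0.03,0,0,0,0,0,0.0],[-0.036,0,0,0,0,0,0.0],[-0.036,0,0,0,0,0,0.0],[-0.03,0.01,0,0,0,0,0.0],[0,0.036,-0.0116,0,0,0,0.0],[0,0.036,-0.0116,0,0,0,0.0],[0,0.036,-0.0116,0,0,0,0.0],[0,0.036,-0.0116,0,0,0,0.0],[0,0.036,-0.0116,0,0,0,0.0],[0,0.036,-0.0116,0,0,0,0.0],[0,0.036,-0.0116,0,0,0,0.0],[0,0.036,-0.0116,0,0,0,0.0],[0,0.036,-0.0116,0,0,0,0.0],[0,0.03,-0.01,0,0,0,0.0]]]'

```text
t: 6.33
tool_pos: [0.552, -0.3208, 0.1315]
tool_rot: [2.21, 0.005, -2.229]
contact_force: [-0.2, -1.2, -0.1]
opening: 0.0186
```

```bash
python3 - <<'E'
from h import *
print(ctrl.get_obs()["opening"]);go(0.55,-0.30,0.07,-90)
im=get_image("top"); c=cut_out("top","reject_tray")[0]["mask"].astype(np.uint8)
k=max(cv2.findContours(c,0,2)[0],key=cv2.contourArea); print(cv2.boxPoints(cv2.minAreaRect(k)).tolist())
P=np.array([ray("top",c2w("top"),u,v,.06)[:2] for u,v in k[:,0]],np.float32)*1000; print(cv2.minAreaRect(P), cv2.approxPolyDP(P,15,True).tolist())
E
```

```text
0.018598176724993757
yaw -89.7 q6 0.93 pos [ 0.552  -0.3208  0.1315] | turn deg [ 0.3  0.5 -0. ] ; shift mm after turn [ 61.5 -20.8   2. ] , before turn [ 61.5 -20.8   1.4] (1.6 rows)
[[350.318115234375, 221.39732360839844], [415.80670166015625, 211.69529724121094], [429.5677490234375, 304.58251953125], [364.07916259765625, 314.2845458984375]]
((485.4330139160156, -285.9059143066406), (249.3831787109375, 178.9464111328125), 7.890392303466797) [[[617.7279052734375, -357.89947509765625]], [[592.3338012695312, -182.03492736816406]], [[350.06719970703125, -214.61756896972656]], [[532.1242065429688, -309.8011169433594]], [[567.1498413085938, -291.8438415527344]], [[569.5405883789062, -324.2247314453125]]]
```

Emit:
arm_command --plan '[[[0.03,-0.01,0.001,0,0.4,0,0.0],[0.03,-0.005,0,0,0,0,0.0],[0.0,0,0,0,0,0,0.06],[0.0,0,0,0,0,0,0.06],[0,0,0,0,0,0,0.06],[-0.03,0,0,0,0,0,0.06],[-0.035,-0.01,0,0,0,0,0.06],[-0.02,-0.03,0.01,0,0,0,0.06],[0,-0.037,0.012,0,0,0,0.05],[0,-0.037,0.012,0,0,0,0.05],[0,-0.037,0.012,0,0,0,0.05],[0,-0.037,0.012,0,0,0,0.05],[0,-0.037,0.012,0,0,0,0.05],[0,-0.037,0.012,0,0,0,0.05],[0,0,0,0,0,0,0.05]]]'

```text
t: 7.68
tool_pos: [0.4741, -0.041, 0.1781]
tool_rot: [2.252, -0.02, -2.186]
contact_force: [0.8, -1.1, 0.4]
opening: 0.0502
```

```bash
python3 - <<'E'
from h import *
im,M=look("w2",["old_nut1","old_pad1"])
c=proj("wrist",M,[0.459,-0.033,.02]);print(c)
u,v=map(int,c); a=im[max(0,v-50):v+50,max(0,u-60):u+60]
save(cv2.resize(a,None,fx=5,fy=5,interpolation=2),"w2c")
go(0.46,-0.033,0.1,-90)
E
```

```text
old_nut1 mark [ 0.4608 -0.0372  0.0033] 0.83
old_nut1 mask c [461.9 -35. ] size [31.3 39.8] long axis yaw -10.0 px [262. 207.] 0.83
old_pad1 mark [0.4229 0.1752 0.0009] 0.58
old_pad1 mask c [428.7 169.1] size [49.5 25.9] long axis yaw 20.6 px [ 31. 244.] 0.68
(np.float64(261.6845230410324), np.float64(211.2041508381212))
yaw -90.7 q6 1.33 pos [ 0.476  -0.0468  0.1773] | turn deg [-0.7 -1.7 -0.8] ; shift mm after turn [ 77.3 -13.8  16. ] , before turn [ 76.7 -14.7  18.4] (1.9 rows)
```

View pics/w2c.png

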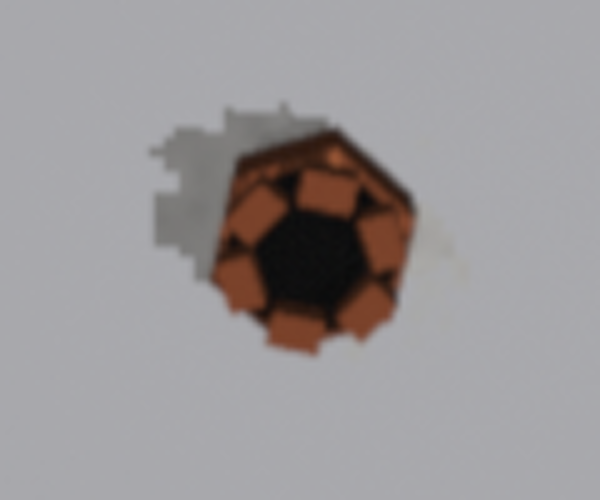

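Emit:
arm_command --plan '[[[0.03,-0.006,0.008,5,-0.8,-0.4,0.055],[0.035,-0.006,0.008,5,-0.8,-0.4,0.055],[0.035,0,0,0,0,0,0.055],[0.025,0,0,0,0,0,0.055],[0,0,0,0,0,0,0.055]]]'

```text
t: 8.35
tool_pos: [0.468, -0.0415, 0.0531]
tool_rot: [-2.125, 0.218, 2.099]
contact_force: [-1.4, 1.0, -0.6]
opening: 0.0544
```

```bash
python3 - <<'E'
from h import *
go(0.4605,-0.036,0.003,-100.5)
E
```

```text
yaw -101.9 q6 1.53 pos [ 0.468  -0.0415  0.0531] | turn deg [-1.4 -0.7  0.1] ; shift mm after turn [50.1 -4.1  8.4] , before turn [50.  -3.8  9. ] (1.2 rows)
```

Emit:
arm_command --plan '[[[0.01,-0.0045,0.009,-1.4,-0.8,0,0.055],[0.02,0,0,0,0,0,0.055],[0.017,-0.0005,0.001,0,-0.2,0,0.055],[0.002,0,0.001,0,-0.1,0,0.02],[0.001,0,0.0007,0,-0.1,0,0.0],[0.0008,0,0.0007,0,-0.1,0,0.0],[0.0008,0,0.0007,0,-0.1,0,0.0]]]'

```text
t: 8.93
tool_pos: [0.461, -0.038, 0.0065]
tool_rot: [-2.116, 0.193, 2.132]
contact_force: [-0.7, -0.1, -1.5]
opening: 0.0308
```

```bash
python3 - <<'E'
from h import *
print(ctrl.get_obs()["opening"]);go(0.50,-0.31,0.15,-90)
E
```

```text
0.0308120762054371
yaw -100.5 q6 1.51 pos [ 0.461  -0.038   0.0065] | turn deg [-10.5   0.4   0.1] ; shift mm after turn [-143.5  272.   -39. ] , before turn [-144.6  260.1  -86.9] (7.4 rows)
```

Emit:
arm_command --plan '[[[-0.03,0,0,0,0,0,0.0],[-0.036,0,0,0,0,0,0.0],[-0.036,0,0,-5,0,0,0.0],[-0.03,0.01,0,-5,0,0,0.0],[0,0.037,-0.005,0,0,0,0.0],[0,0.037,-0.005,0,0,0,0.0],[0,0.037,-0.005,0,0,0,0.0],[0,0.037,-0.005,0,0,0,0.0],[0,0.037,-0.005,0,0,0,0.0],[0,0.037,-0.005,0,0,0,0.0],[0.02,0.025,0,0,0,0,0.0],[0.035,0,0,0,0,0,0.0]]]'

```text
t: 9.93
tool_pos: [0.5014, -0.3136, 0.1142]
tool_rot: [2.233, -0.014, -2.179]
contact_force: [0.7, -0.6, -0.2]
opening: 0.0305
```

```bash
python3 - <<'E'
from h import *
print(ctrl.get_obs()["opening"]);go(0.49,-0.31,0.06,-90)
E
```

```text
0.030535846327686342
yaw -89.5 q6 0.88 pos [ 0.5014 -0.3136  0.1142] | turn deg [ 0.5 -1.4 -1.2] ; shift mm after turn [54.2 -3.6 11.4] , before turn [53.8 -4.8 12.7] (1.3 rows)
```

Emit:
arm_command --plan '[[[0.025,-0.003,0.011,0.5,-1.4,-1.2,0.0],[0.03,0,0,0,0,0,0.0],[0.0,0,0,0,0,0,0.06],[0.0,0,0,0,0,0,0.06],[-0.03,0,0,0,0,0,0.06],[-0.035,0,0,0,0,0,0.06],[-0.035,-0.02,0.003,0,0,0,0.06],[0,-0.038,0.006,0,0,0,0.05],[0,-0.038,0.006,0,0,0,0.05],[0,-0.038,0.006,0,0,0,0.05],[0,-0.038,0.006,0,0,0,0.05],[0,-0.038,0.006,0,0,0,0.05],[0,-0.038,0.006,0,0,0,0.05],[0,-0.038,0.006,0,0,0,0.05],[0,-0.038,0.006,0,0,0,0.05],[0,-0.038,0.006,0,0,0,0.05],[0,-0.038,0.006,0,0,0,0.05],[0,-0.035,0.006,-7,0,0,0.05],[0,0,0,-7,0,0,0.05],[0,0,0,-6,0,0,0.05]]]'

```text
t: 11.6
tool_pos: [0.4306, 0.1406, 0.2087]
tool_rot: [2.08, 0.348, -1.941]
contact_force: [-0.4, -0.6, -0.9]
opening: 0.0497
```

```bash
python3 - <<'E'
from h import *
im,M=look("w3",["old_nut1","old_pad1"])
go(0.428,0.172,0.06,-69.5)
E
```

```text
old_nut1 mask c [524.4 316.9] size [12.4 37.7] long axis yaw -68.6 px [96.  9.] 0.56
old_pad1 mark [0.4215 0.1701 0.0027] 0.58
old_pad1 mask c [427.4 174.6] size [49.4 19.8] long axis yaw 20.3 px [229. 176.] 0.94
old_pad1 mask c [642.6 -14.1] size [38.6 70.3] long axis yaw -68.6 px [512.  33.] 0.3
yaw -69.9 q6 1.38 pos [0.431  0.1379 0.2066] | turn deg [-0.3 -3.4 -2. ] ; shift mm after turn [146.6 -33.   -9.1] , before turn [145.6 -38.2  -0.2] (3.6 rows)
```

Emit:
arm_command --plan '[[[0.015,-0.034,-0.009,-0.4,-3.4,-2,0.05],[0.038,0,0,0,0,0,0.05],[0.038,0,0,0,0,0,0.05],[0.03,0,0,0,0,0,0.05],[0.015,0,0,0,0,0,0.05]]]'

```text
t: 12.27
tool_pos: [0.4373, 0.1722, 0.076]
tool_rot: [2.056, 0.352, -2.017]
contact_force: [-1.1, 0.4, 0.4]
opening: 0.0503
```

```bash
python3 - <<'E'
from h import *
go(0.427,0.174,0.001,-69.6)
E
```

```text
yaw -70.4 q6 1.45 pos [0.4373 0.1722 0.076 ] | turn deg [-0.8 -1.1 -0.1] ; shift mm after turn [75.  -5.3  9. ] , before turn [74.8 -5.3 10.5] (1.8 rows)
```

Emit:
arm_command --plan '[[[0.01,-0.0053,0.01,-0.8,-1.1,0,0.05],[0.03,0,0.001,0,-0.1,0,0.05],[0.025,0,0.001,0,-0.1,0,0.05],[0.01,0,0.001,0,-0.2,0,0.05],[0.002,0,0.001,0,-0.1,0,0.05]]]'

```text
t: 12.68
tool_pos: [0.4218, 0.1702, -0.0031]
tool_rot: [2.019, 0.35, -2.046]
contact_force: [-4.6, 1.1, 24.1]
opening: 0.05
```

```bash
python3 - <<'E'
from h import *
go(0.427,0.174,0.001,-69.6)
E
```

```text
yaw -70.2 q6 1.45 pos [ 0.4218  0.1702 -0.0031] | turn deg [-0.6  0.8 -0.1] ; shift mm after turn [-4.1 -1.7 -6.2] , before turn [-4.2 -1.8 -6.1] (0.2 rows)
```

Emit:
arm_command --plan '[[[-0.005,-0.0018,-0.006,-0.6,0.8,0,0.05],[0.0,0,0.0005,0,0,0,0.0],[0.0008,0,0.0007,0,-0.1,0,0.0],[0.0008,0,0.0007,0,-0.1,0,0.0],[0.0008,0,0.0007,0,-0.1,0,0.0],[0.0008,0,0.0007,0,-0.1,0,0.0]]]'

```text
t: 13.18
tool_pos: [0.4282, 0.1732, 0.0047]
tool_rot: [2.031, 0.359, -2.029]
contact_force: [0.8, 1.8, 4.1]
opening: 0.018
```

```bash
python3 - <<'E'
from h import *
print(ctrl.get_obs()["opening"]); go(0.44,-0.31,0.12,-90)
E
```

```text
0.01800951447196485
yaw -69.9 q6 1.44 pos [0.4282 0.1732 0.0047] | turn deg [20.1 -0.1 -0.1] ; shift mm after turn [-115.3  483.2  -11.8] , before turn [-114.6  458.   155. ] (11.9 rows)
```

Emit:
arm_command --plan '[[[-0.03,0,0,0,0,0,0.0],[-0.036,0,0,7,0,0,0.0],[-0.036,0,0,7,0,0,0.0],[-0.03,0,0,6,0,0,0.0],[0,0.038,-0.001,0,0,0,0.0],[0,0.038,-0.001,0,0,0,0.0],[0,0.038,-0.001,0,0,0,0.0],[0,0.038,-0.001,0,0,0,0.0],[0,0.038,-0.001,0,0,0,0.0],[0,0.038,-0.001,0,0,0,0.0],[0,0.038,-0.001,0,0,0,0.0],[0,0.038,-0.001,0,0,0,0.0],[0,0.038,-0.001,0,0,0,0.0],[0,0.038,-0.001,0,0,0,0.0],[0,0.038,-0.001,0,0,0,0.0],[0.02,0.025,-0.001,0,0,0,0.0],[0.03,0,0,0,0,0,0.0]]]'

```text
t: 14.6
tool_pos: [0.4278, -0.2935, 0.0946]
tool_rot: [2.216, -0.03, -2.221]
contact_force: [0.6, -0.2, -0.3]
opening: 0.0178
```

```bash
python3 - <<'E'
from h import *
print(ctrl.get_obs()["opening"]); go(0.44,-0.31,0.06,-90); go(.54,.33,.15,-90)
E
```

```text
0.017797980202294207
yaw -90.6 q6 0.85 pos [ 0.4278 -0.2935  0.0946] | turn deg [-0.6  0.1 -0.9] ; shift mm after turn [ 34.6  16.5 -12.2] , before turn [ 34.8  15.8 -12.4] (1.0 rows)
yaw -90.6 q6 0.85 pos [ 0.4278 -0.2935  0.0946] | turn deg [-0.6  0.1 -0.9] ; shift mm after turn [ -55.4 -623.5 -112.2] , before turn [ -65.8 -623.7 -105.5] (15.3 rows)
```

Emit:
arm_command --plan '[[[0.033,0.015,-0.012,-0.6,0,-0.9,0.0],[0.0,0,0,0,0,0,0.05],[0.0,0,0,0,0,0,0.05],[-0.035,0,0,0,0,0,0.05],[-0.038,0,0,0,0,0,0.05],[-0.035,-0.02,-0.005,0,0,0,0.05],[0,-0.04,-0.008,0,0,0,0.055],[0,-0.04,-0.008,0,0,0,0.055],[0,-0.04,-0.008,0,0,0,0.055],[0,-0.04,-0.008,0,0,0,0.055],[0,-0.04,-0.008,0,0,0,0.055],[0,-0.04,-0.008,0,0,0,0.055],[0,-0.04,-0.008,0,0,0,0.055],[0,-0.04,-0.008,0,0,0,0.055],[0,-0.04,-0.008,0,0,0,0.055],[0,-0.04,-0.008,0,0,0,0.055],[0,-0.04,-0.008,0,0,0,0.055],[0,-0.04,-0.008,0,0,0,0.055],[0,-0.04,-0.008,0,0,0,0.055],[0,-0.04,-0.008,0,0,0,0.055]]]'

```text
t: 16.27
tool_pos: [0.5517, 0.2823, 0.2044]
tool_rot: [-2.25, 0.001, 2.176]
contact_force: [0.8, -0.6, 0.7]
opening: 0.055
```

```bash
python3 - <<'E'
from h import *
go(0.54,0.33,0.06,-90)
im,M=look("w4",["old_nut1","axle_a","hub_a"])
c=proj("wrist",M,[0.539,0.329,.02]);print(c)
u,v=map(int,c); a=im[max(0,v-50):v+50,max(0,u-60):u+60]
cv2.imwrite
b=cv2.resize(a,None,fx=3,fy=3,interpolation=2); save(np.vstack([cv2.copyMakeBorder(b,0,0,0,560-b.shape[1],0),im[:250]]),"w4c")
E
```

```text
yaw -90.5 q6 1.93 pos [0.5517 0.2823 0.2044] | turn deg [-0.5 -1.9  0.5] ; shift mm after turn [144.4 -47.7  11.7] , before turn [144.3 -46.5  17. ] (3.7 rows)
old_nut1 mark [ 0.5363  0.3272 -0.009 ] 0.91
old_nut1 mask c [537.9 326.8] size [34.9 34.6] long axis yaw 89.6 px [224. 206.] 0.68
axle_a mark [0.6108 0.1907 0.0912] 0.93
axle_a mask c [610.8 194.7] size [101.8  90.4] long axis yaw 84.1 px [380. 118.] 0.89
hub_a mask c [627.4  69.2] size [71.  19.2] long axis yaw 10.9 px [542.  94.] 0.78
hub_a mask c [610.8 194.9] size [101.5  90. ] long axis yaw 81.4 px [385. 121.] 0.62
(np.float64(223.44363685383166), np.float64(201.58019734532382))
```

View pics/w4c.png

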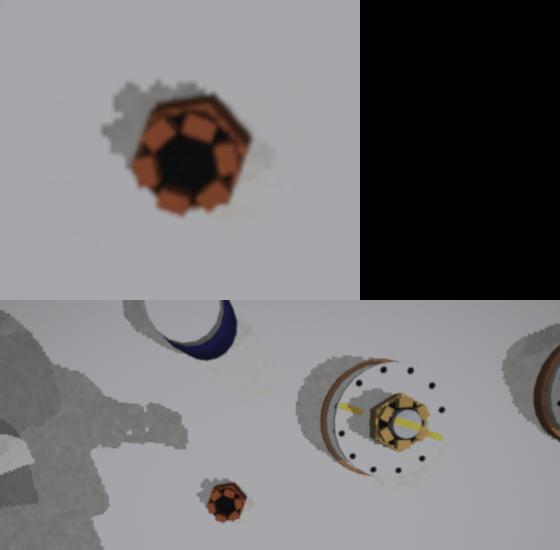

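Emit:
arm_command --plan '[[[0.02,-0.022,0.009,6,-1,0.3,0.055],[0.03,-0.024,0,6,-1,0.2,0.055],[0.036,0,0.004,6,0,0,0.055],[0.03,0,0,0,0,0,0.055],[0.02,0,0,0,0,0,0.055]]]'

```text
t: 17.03
tool_pos: [0.5503, 0.3228, 0.0747]
tool_rot: [-2.037, 0.349, 2.012]
contact_force: [-0.4, -1.0, -0.9]
opening: 0.0546
```

```bash
python3 - <<'E'
from h import *
go(0.5375,0.328,0.003,-109)
E
```

```text
yaw -110.2 q6 2.34 pos [0.5503 0.3228 0.0747] | turn deg [-1.2 -0.6  0.8] ; shift mm after turn [71.7 -0.8 13.8] , before turn [71.6  0.5 14.5] (1.8 rows)
```

Emit:
arm_command --plan '[[[0.008,-0.0008,0.0138,-1.2,-0.6,0.8,0.055],[0.024,0,0,0,0,0,0.055],[0.024,0,0,0,-0.1,0,0.055],[0.012,0,0.001,0,-0.2,0,0.055]]]'

```text
t: 17.37
tool_pos: [0.5336, 0.3244, 0.0041]
tool_rot: [-2.031, 0.348, 2.052]
contact_force: [-0.7, -0.1, 1.0]
opening: 0.0547
```

```bash
python3 - <<'E'
from h import *
go(0.5375,0.328,0.003,-109)
E
```

```text
yaw -109.2 q6 2.33 pos [0.5336 0.3244 0.0041] | turn deg [-0.2  0.5 -0.3] ; shift mm after turn [ 1.1 -4.7 -2.5] , before turn [ 1.1 -4.7 -2.5] (0.1 rows)
```

Emit:
arm_command --plan '[[[0.001,-0.0045,-0.0025,0,0.5,-0.3,0.05],[0.001,0,0.0007,0,-0.1,0,0.0],[0.0008,0,0.0007,0,-0.1,0,0.0],[0.0008,0,0.0007,0,-0.1,0,0.0],[0.0008,0,0.0007,0,-0.1,0,0.0]]]'

```text
t: 17.78
tool_pos: [0.5354, 0.3284, 0.0028]
tool_rot: [-2.031, 0.342, 2.045]
contact_force: [-0.6, 0.2, -0.6]
opening: 0.0307
```

```bash
python3 - <<'E'
from h import *
print(ctrl.get_obs()["opening"]);go(0.50,-0.33,0.2,-90)
E
```

```text
0.030716110725195065
yaw -109.2 q6 2.33 pos [0.5354 0.3284 0.0028] | turn deg [-19.2   0.4   0.2] ; shift mm after turn [-197.2  658.4   35.4] , before turn [-199.6  632.9 -182.2] (16.5 rows)
```

Emit:
arm_command --plan '[[[-0.034,0,0,0,0,0,0.0],[-0.038,0,0,-6,0,0,0.0],[-0.038,0,0,-6,0,0,0.0],[-0.036,0,0,-6,0,0,0.0],[-0.02,0.03,0.003,0,0,0,0.0],[0,0.04,0.003,0,0,0,0.0],[0,0.04,0.003,0,0,0,0.0],[0,0.04,0.003,0,0,0,0.0],[0,0.04,0.003,0,0,0,0.0],[0,0.04,0.003,0,0,0,0.0],[0,0.04,0.003,0,0,0,0.0],[0,0.04,0.003,0,0,0,0.0],[0,0.04,0.003,0,0,0,0.0],[0,0.04,0.003,0,0,0,0.0],[0,0.04,0.003,0,0,0,0.0],[0,0.04,0.003,0,0,0,0.0],[0,0.04,0.003,0,0,0,0.0],[0,0.04,0.003,0,0,0,0.0],[0,0.04,0,0,0,0,0.0],[0,0.04,0,0,0,0,0.0]]]'

```text
t: 19.45
tool_pos: [0.4977, -0.319, 0.1974]
tool_rot: [2.254, 0.013, -2.179]
contact_force: [1.0, -0.4, -0.4]
opening: 0.0308
```

```bash
python3 - <<'E'
from h import *
print(ctrl.get_obs()["opening"]);go(0.48,-0.33,0.06,-90)
E
```

```text
0.03075261986358084
yaw -89.4 q6 0.85 pos [ 0.4977 -0.319   0.1974] | turn deg [ 0.6 -2.   0.1] ; shift mm after turn [137.4  11.   17.7] , before turn [136.7  11.   22.5] (3.3 rows)
```

Emit:
arm_command --plan '[[[0.02,0.025,0.004,0.6,-2,0,0.0],[0.038,0.006,0,0,0,0,0.0],[0.038,0,0,0,0,0,0.0],[0.03,0,0,0,0,0,0.0],[0.0,0,0,0,0,0,0.05],[0.0,0,0,0,0,0,0.05],[-0.035,0,0,0,0,0,0.05],[-0.038,0,0,0,0,0,0.05],[-0.035,-0.02,-0.005,0,0,0,0.05],[-0.02,-0.037,-0.012,0,0,0,0.085],[0,-0.038,-0.012,0,0,0,0.085],[0,-0.038,-0.012,0,0,0,0.085],[0,-0.038,-0.012,0,0,0,0.085],[0,-0.038,-0.012,0,0,0,0.085],[0,-0.038,-0.012,0,0,0,0.085],[0,-0.038,-0.012,0,0,0,0.085],[0,-0.038,-0.012,0,0,0,0.085],[0,0,0,0,0,0,0.085]]]'

```text
t: 20.95
tool_pos: [0.6123, -0.0348, 0.2524]
tool_rot: [2.285, -0.051, -2.137]
contact_force: [-0.0, -0.4, -0.3]
opening: 0.0851
```

```bash
python3 - <<'E'
from h import *
go(0.636,0.005,0.2,-90)
im,M=look("w5",["cap_a","axle_a","hub_a"])
E
```

```text
yaw -90.9 q6 1.42 pos [ 0.6123 -0.0348  0.2524] | turn deg [-0.8 -3.8 -1.8] ; shift mm after turn [ 52.4 -39.8 -23.7] , before turn [ 52.6 -41.8 -19.6] (1.7 rows)
cap_a mark [0.6332 0.0012 0.0479] 0.81
cap_a mark [ 0.424  -0.3106  0.0029] 0.54
cap_a mask c [631.6   7.5] size [60.8 71.6] long axis yaw -32.7 px [223. 170.] 0.86
axle_a mask c [610.8 172.1] size [ 92.7 102.3] long axis yaw -10.4 px [ 59. 190.] 0.86
axle_a mask c [637.8   2.6] size [93.3 95.1] long axis yaw -69.9 px [222. 163.] 0.71
hub_a mark [ 0.6069  0.1934 -0.0062] 0.95
hub_a mask c [611.  171.9] size [ 93.  102.5] long axis yaw -10.4 px [ 56. 193.] 0.93
hub_a mask c [637.7   3.2] size [90.7 96.1] long axis yaw -45.7 px [225. 161.] 0.65
```

View pics/w5.png

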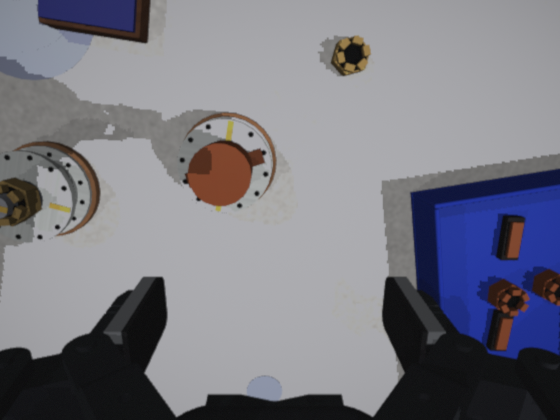

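Emit:
arm_command --plan '[[[0.015,-0.035,-0.022,-0.8,-3.8,-1.8,0.085],[0.036,-0.004,-0.002,0,0,0,0.085],[0.036,0,0,0,0,0,0.085],[0.03,0,0,0,0,0,0.085],[0.015,0,0,0,0,0,0.085]]]' --squeeze 60

```text
t: 21.72
tool_pos: [0.6373, -0.0123, 0.1167]
tool_rot: [-2.212, 0.026, 2.213]
contact_force: [-0.9, -1.2, -0.6]
opening: 0.0849
```

```bash
python3 - <<'E'
from h import *
go(0.636,0.004,0.063,-90)
E
```

```text
yaw -91.2 q6 1.46 pos [ 0.6373 -0.0123  0.1167] | turn deg [-1.2  0.  -0.2] ; shift mm after turn [ 53.7 -16.3   1.3] , before turn [ 53.7 -16.4   1.6] (1.3 rows)
```

Emit:
arm_command --plan '[[[0.0,-0.0163,0.0015,-1.2,0,-0.2,0.085],[0.0,-0.003,0,0,0,0,0.085],[0.025,0,0,0,0,0,0.085],[0.025,0,0,0,0,0,0.085]]]'

```text
t: 22.05
tool_pos: [0.6366, 0.0047, 0.0668]
tool_rot: [-2.221, 0.004, 2.218]
contact_force: [0.8, -0.2, -0.8]
opening: 0.0848
```

```bash
python3 - <<'E'
from h import *
go(0.636,0.004,0.063,-90)
E
```

```text
yaw -90.2 q6 1.46 pos [0.6366 0.0047 0.0668] | turn deg [-0.2 -0.1  0. ] ; shift mm after turn [3.8 0.7 0.6] , before turn [3.8 0.7 0.6] (0.1 rows)
```

Emit:
arm_command --plan '[[[0.0015,0,0.0007,0,-0.1,0,0.0],[0.0008,0,0.0007,0,-0.1,0,0.0],[0.0008,0,0.0007,0,-0.1,0,0.0],[0.0008,0,0.0007,0,-0.1,0,0.0],[0.0008,0,0.0007,0,-0.1,0,0.0],[-0.015,0,0,0,0,0,0.0],[-0.025,0,0,0,0,0,0.0],[-0.035,0,0,0,0,0,0.0],[-0.035,0,0,0,0,0,0.0],[-0.03,0,0,0,0,0,0.0]]]'

```text
t: 22.88
tool_pos: [0.6301, 0.0039, 0.2049]
tool_rot: [-2.196, 0.005, 2.239]
contact_force: [1.4, 0.1, -1.0]
opening: 0.0512
```

```bash
python3 - <<'E'
from h import *
print(ctrl.get_obs()["opening"]);go(0.5,-0.26,0.2,-90)
E
```

```text
0.051192144069783715
yaw -90.3 q6 1.47 pos [0.6301 0.0039 0.2049] | turn deg [-0.3  1.1  0.1] ; shift mm after turn [  4.9 263.9 130.1] , before turn [  7.  264.7 128.5] (7.1 rows)
```

Emit:
arm_command --plan '[[[0,0.028,0.023,0,0.5,0,0.0],[0,0.028,0.023,0,0.5,0,0.0],[0,0.028,0.023,0,0,0,0.0],[0,0.028,0.023,0,0,0,0.0],[0,0.028,0.023,0,0,0,0.0],[0,0.028,0.023,0,0,0,0.0],[0,0.028,0.023,0,0,0,0.0],[0,0.028,0.023,0,0,0,0.0],[0,0.028,0.023,0,0,0,0.0],[0,0.028,0.023,0,0,0,0.0]]]'

```text
t: 23.72
tool_pos: [0.4022, -0.2835, 0.2285]
tool_rot: [2.257, -0.005, -2.164]
contact_force: [0.8, -0.8, -0.1]
opening: 0.0509
```

```bash
python3 - <<'E'
from h import *
print(ctrl.get_obs()["opening"]);go(0.41,-0.28,0.085,-90)
E
```

```text
0.050916997059741696
yaw -89.6 q6 0.78 pos [ 0.4022 -0.2835  0.2285] | turn deg [ 0.5 -2.4 -0.7] ; shift mm after turn [143.5  -3.5  -7.8] , before turn [143.7  -5.3  -1.8] (3.4 rows)
```

Emit:
arm_command --plan '[[[0.03,-0.003,-0.008,0.5,-2.4,-0.7,0.0],[0.04,0,0,0,0,0,0.0],[0.04,0,0,0,0,0,0.0],[0.035,0,0,0,0,0,0.0],[0,0,0,0,0,0,0.085],[0,0,0,0,0,0,0.085],[-0.035,0,0,0,0,0,0.085],[-0.038,0,0,0,0,0,0.085],[-0.038,-0.005,-0.005,0,0,0,0.085],[-0.01,-0.028,-0.022,0,0,0,0.085],[0,-0.028,-0.022,0,0,0,0.085],[0,-0.028,-0.022,0,0,0,0.085],[0,-0.028,-0.022,0,0,0,0.085],[0,-0.028,-0.022,0,0,0,0.065],[0,-0.028,-0.022,0,0,0,0.065],[0,-0.028,-0.022,0,0,0,0.065],[0,-0.028,-0.022,0,0,0,0.065],[0,-0.028,-0.022,0,0,0,0.065],[0,0,0,0,0,0,0.065]]]'

```text
t: 25.3
tool_pos: [0.6369, -0.0324, 0.2747]
tool_rot: [2.296, -0.076, -2.122]
contact_force: [-0.2, 0.2, 0.8]
opening: 0.0649
```

```bash
python3 - <<'E'
from h import *
go(0.6,0.004,0.19,-90)
im,M=look("w6",["axle_b"])
E
```

```text
yaw -91.5 q6 1.44 pos [ 0.6369 -0.0324  0.2747] | turn deg [-1.4 -4.5 -2.5] ; shift mm after turn [ 84.7 -36.4  36.9] , before turn [ 79.8 -39.   44.2] (2.4 rows)
axle_b mark [0.6088 0.1926 0.0876] 0.86
axle_b mark [0.6368 0.0072 0.0852] 0.67
axle_b mask c [638.9   3. ] size [92.7 96.5] long axis yaw -49.3 px [228. 182.] 0.73
axle_b mask c [613.4 183.3] size [ 91.3 117.2] long axis yaw -63.4 px [ 58. 217.] 0.56
```

View pics/w6.png

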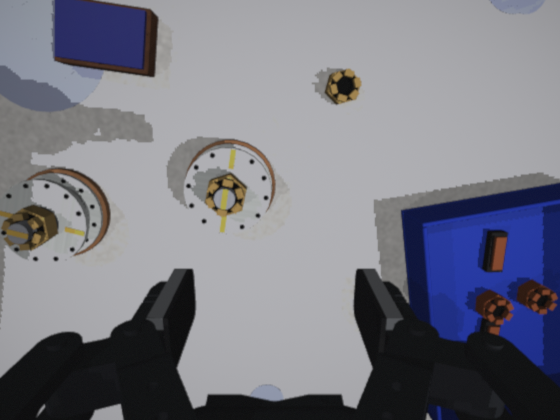

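Emit:
arm_command --plan '[[[0.02,-0.036,0.001,-1.4,-4.5,-2.5,0.065],[0.04,0,0,0,0,0,0.065],[0.03,0,0,0,0,0,0.065],[0.001,0,0,0,0,0,0.065]]]'

```text
t: 25.78
tool_pos: [0.6372, -0.0062, 0.1896]
tool_rot: [-2.229, 0.016, 2.209]
contact_force: [-1.2, -0.4, -0.8]
opening: 0.0649
```

```bash
cat >> h.py <<'E'
def rect(im,M,cx,cy,z,half=.05,n=400):
    """overhead view of the plane z: up = +x, left = +y"""
    c=calibration("wrist"); q=n/(2*half)
    P=np.float32([proj("wrist",M,[cx+a,cy+b,z]) for a,b in ((half,half),(half,-half),(-half,-half),(-half,half))])
    return cv2.warpPerspective(im,cv2.getPerspectiveTransform(P,np.float32([[0,0],[n,0],[n,n],[0,n]])),(n,n),flags=cv2.INTER_CUBIC)
def hub(n,t,x,y):
    T=T_tool(); im=get_image("wrist"); M=c2w("wrist",T); save(im,n)
    p=[w(M,d["at"]) for d in mark_of("wrist",t)]; print([a.round(4) for a in p])
    p=min(p,key=lambda a:np.hypot(a[0]-x,a[1]-y)); f=rect(im,M,p[0],p[1],.05); g=rect(im,M,p[0],p[1],.083,.025)
    h=cv2.cvtColor(f,cv2.COLOR_RGB2HSV); m=((h[...,0]>24)&(h[...,0]<34)&(h[...,1]>120)&(h[...,2]>120)).astype(np.uint8)
    yy,xx=np.mgrid[:400,:400]; r=np.hypot(xx-200,yy-200)*.25
    m[(r<24)|(r>44)]=0
    pts=np.argwhere(m)[:,::-1]; k=cv2.fitLine(pts.astype(np.float32),cv2.DIST_HUBER,0,.01,.01).ravel()
    print("line px",len(pts),"yaw %.2f"%np.degrees(np.arctan2(-k[0],-k[1])),"through",k[2:])
    save(np.hstack([f,g]),n+"r")
E
python3 - <<'E'
from h import *
go(0.636,0.006,0.18,-90)
hub("w7","axle_b",.636,.005)
E
```

```text
yaw -90.5 q6 1.46 pos [ 0.6372 -0.0062  0.1896] | turn deg [-0.5 -0.5 -0.3] ; shift mm after turn [  9.6 -12.2   1.2] , before turn [  9.5 -12.3   1.4] (0.4 rows)
[array([0.6371, 0.0072, 0.0845])]
line px 1750 yaw -10.86 through [214.53036 187.0956 ]
```

View pics/w7r.png

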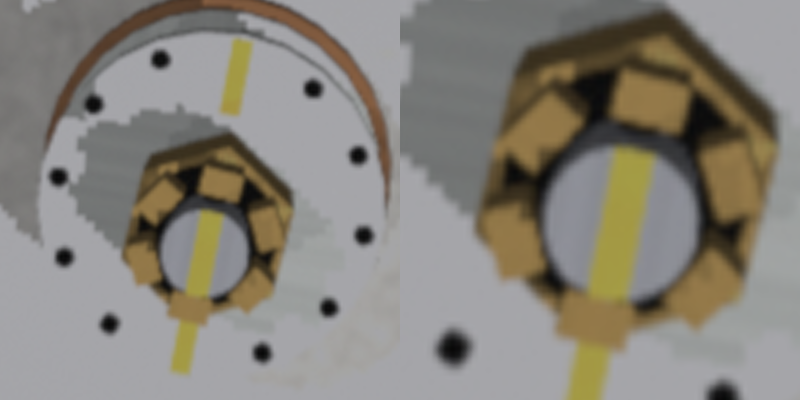

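Emit:
arm_command --plan '[[[0.005,-0.0105,0.0025,7,-0.4,-0.3,0.065],[0.03,0,0,7,0,0,0.065],[0.03,0,0,0,0,0,0.065],[0.02,0,0,0,0,0,0.065],[0.0,0,0,0,0,0,0.065]]]'

```text
t: 26.3
tool_pos: [0.6469, -0.002, 0.1285]
tool_rot: [-2.115, 0.282, 2.035]
contact_force: [-1.0, 0.0, -1.3]
opening: 0.0651
```

```bash
python3 - <<'E'
from h import *
go(0.635,0.0045,0.062,-104.8)
E
```

```text
yaw -105.5 q6 1.72 pos [ 0.6469 -0.002   0.1285] | turn deg [-0.7 -2.2  0.3] ; shift mm after turn [66.5 -3.2 13.2] , before turn [66.  -2.6 15.7] (1.6 rows)
```

Emit:
arm_command --plan '[[[0.0,-0.0032,0.0135,-0.7,-2.2,0.3,0.065],[0.02,0,0,0,0,0,0.065],[0.02,0,0,0,-0.1,0,0.065],[0.01,0,0.0005,0,-0.1,0,0.065],[0.001,0,0.0005,0,-0.1,0,0.065]]]'

```text
t: 26.72
tool_pos: [0.6424, 0.0007, 0.0951]
tool_rot: [-2.098, 0.273, 2.063]
contact_force: [-0.6, 0.4, -0.7]
opening: 0.0652
```

```bash
python3 - <<'E'
from h import *
go(0.635,0.0045,0.060,-104.8)
E
```

```text
yaw -105.0 q6 1.72 pos [0.6424 0.0007 0.0951] | turn deg [-0.2 -0.9  0.2] ; shift mm after turn [35.1 -1.8  8.2] , before turn [35.  -1.6  8.8] (0.9 rows)
```

Emit:
arm_command --plan '[[[0.004,-0.0018,0.0085,-0.2,-0.9,0.2,0.065],[0.015,0,0.001,0,-0.1,0,0.065],[0.012,0,0.001,0,-0.1,0,0.065]]]'

```text
t: 26.97
tool_pos: [0.6377, 0.004, 0.0719]
tool_rot: [-2.093, 0.272, 2.072]
contact_force: [-0.6, -0.5, -0.2]
opening: 0.0646
```

```bash
python3 - <<'E'
from h import *
go(0.635,0.0045,0.060,-104.8)
E
```

```text
yaw -104.9 q6 1.72 pos [0.6377 0.004  0.0719] | turn deg [-0.1 -0.6  0.1] ; shift mm after turn [11.9  0.2  2.8] , before turn [11.9  0.3  2.9] (0.3 rows)
```

Now the last 12 mm, then close gently.

Emit:
arm_command --plan '[[[0.012,0,0.003,-0.1,-0.6,0.1,0.06],[0.002,0,0.001,0,-0.1,0,0.0],[0.001,0,0.0007,0,-0.1,0,0.0],[0.001,0,0.0007,0,-0.1,0,0.0],[0.001,0,0.0007,0,-0.1,0,0.0]]]' --squeeze 50

```text
t: 27.38
tool_pos: [0.6314, 0.0065, 0.0529]
tool_rot: [-2.072, 0.268, 2.094]
contact_force: [-1.3, -1.7, 2.4]
opening: 0.0352
```

```bash
python3 - <<'E'
from h import *
o=ctrl.get_obs();print(o["opening"],o["contact_force"],o["wrist_torque"]);go(0.635,0.0045,0.060,-104.8)
E
```

```text
0.03516448590568111 [-1.261993   -1.66692889  2.40756844] [-0.28002815  0.22422318  0.0229641 ]
yaw -104.7 q6 1.72 pos [0.6314 0.0065 0.0529] | turn deg [0.1 0.6 0. ] ; shift mm after turn [-7.1  1.  -4. ] , before turn [-7.1  1.  -3.9] (0.2 rows)
```

Emit:
arm_command --plan '[[[-0.002,0,-0.002,2,0.3,0,0.0],[-0.001,0,-0.001,5,0.2,0,0.0],[0,0,0,5,0,0,0.0],[0,0,0,5,0,0,0.0],[0.0,0,0,5,0,0,0.0]]]' --squeeze 60

```text
t: 27.8
tool_pos: [0.6322, 0.008, 0.053]
tool_rot: [-1.837, 0.623, 1.854]
contact_force: [0.5, 1.3, -0.4]
opening: 0.0347
```

```bash
python3 - <<'E'
from h import *
o=ctrl.get_obs();print(o["opening"],o["contact_force"],o["wrist_torque"]);go(0.635,0.0045,0.058,-130.8)
E
```

```text
0.034719222733180594 [ 0.53378753  1.30735462 -0.44480428] [ 0.20612618 -0.20208164  0.29936818]
yaw -127.4 q6 2.12 pos [0.6322 0.008  0.053 ] | turn deg [ 3.4  0.5 -0.1] ; shift mm after turn [-5.   0.8 -4.4] , before turn [-5.   1.1 -4.3] (0.2 rows)
```

Emit:
arm_command --plan '[[[0,0,0,3.6,0.3,0,0.0],[0,0,0,0.3,0,0,0.0]]]'

```text
t: 27.97
tool_pos: [0.6325, 0.0083, 0.053]
tool_rot: [-1.797, 0.682, 1.803]
contact_force: [0.4, -0.5, 1.5]
opening: 0.0349
```

```bash
python3 - <<'E'
from h import *
o=ctrl.get_obs();print(o["opening"],o["contact_force"],o["wrist_torque"]);go(0.635,0.0045,0.058,-130.8)
E
```

```text
0.034877873931643814 [ 0.36911188 -0.52408462  1.46669642] [-0.01517278  0.08815373  0.17734945]
yaw -131.5 q6 2.19 pos [0.6325 0.0083 0.053 ] | turn deg [-0.7  0.2 -0.1] ; shift mm after turn [-5.   1.2 -4.4] , before turn [-5.   1.2 -4.4] (0.2 rows)
```

Emit:
arm_command --plan '[[[0,0,0,0,0,0,0.065],[0,0,0,0,0,0,0.065],[0,0,0,0,0,0,0.065],[-0.025,0,0,0,0,0,0.065],[-0.03,0,0,0,0,0,0.065],[-0.035,0,0,-7,0,0,0.065],[-0.03,0,0,-7,0,0,0.065],[-0.0,0,0,-7,0,0,0.065],[-0.0,0,0,-7,0,0,0.065],[-0.0,0,0,-7,0,0,0.065],[-0.0,0,0,-6,0,0,0.065],[0,0,0,0,0,0,0.065]]]'

```text
t: 28.97
tool_pos: [0.6323, 0.008, 0.1791]
tool_rot: [2.205, 0.027, -2.218]
contact_force: [0.2, 0.4, -0.4]
opening: 0.0649
```

```bash
python3 - <<'E'
from h import *
go(0.61,0.19,0.18,-90)
hub("w8","axle_b",.636,.005)
E
```

```text
yaw -88.7 q6 1.44 pos [0.6323 0.008  0.1791] | turn deg [1.3 0.3 0.1] ; shift mm after turn [  -0.9 -182.    22.3] , before turn [  -0.4 -182.4   18.4] (4.4 rows)
[array([0.6379, 0.0059, 0.0862])]
line px 1996 yaw -10.79 through [205.81482 207.85945]
```

View pics/w8r.png

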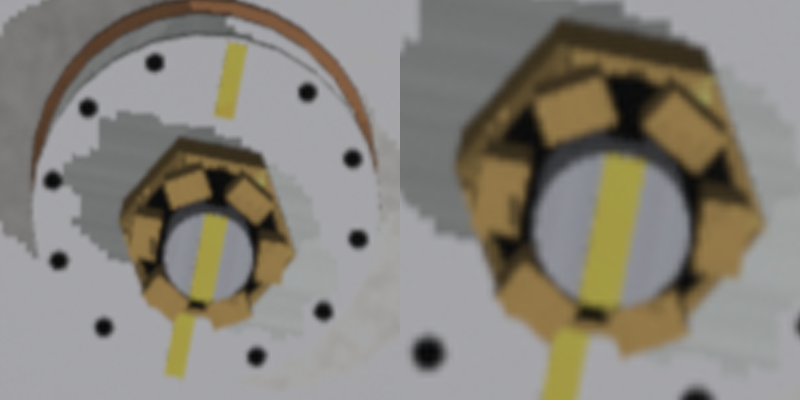

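Emit:
arm_command --plan '[[[0,-0.036,0.0045,1.3,0.3,0,0.065],[0,-0.037,0.0045,0,0,0,0.065],[0,-0.037,0.0045,0,0,0,0.065],[0,-0.037,0.0045,0,0,0,0.065],[0,-0.035,0.004,0,0,0,0.065],[0,0,0,0,0,0,0.065]]]'

```text
t: 29.57
tool_pos: [0.6108, 0.194, 0.1771]
tool_rot: [-2.202, 0.03, 2.209]
contact_force: [-0.3, -0.2, -0.2]
opening: 0.0648
```

```bash
python3 - <<'E'
from h import *
go(0.61,0.19,0.18,-90)
hub("w9","axle_a",.61,.19)
E
```

```text
yaw -91.7 q6 1.79 pos [0.6108 0.194  0.1771] | turn deg [-1.7  0.2  0.1] ; shift mm after turn [-2.9  4.   0.8] , before turn [-2.9  4.   0.7] (0.1 rows)
[array([0.6112, 0.1905, 0.0895])]
line px 984 yaw -107.00 through [200.33226 206.63326]
```

View pics/w9r.png

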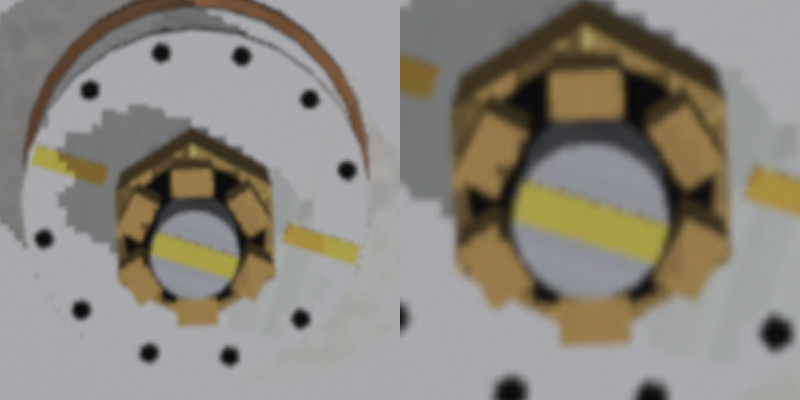

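Emit:
arm_command --plan '[[[0.02,0.0025,0.001,-4.7,0.2,0,0.065],[0.03,0,0.002,0,-0.2,0,0.065],[0.03,0,0.002,0,-0.2,0,0.065],[0.015,0,0.001,0,-0.2,0,0.065]]]'

```text
t: 30.0
tool_pos: [0.611, 0.1837, 0.086]
tool_rot: [2.201, 0.05, -2.194]
contact_force: [-1.0, -0.1, -1.2]
opening: 0.0651
```

```bash
python3 - <<'E'
from h import *
go(0.610,0.1915,0.060,-87)
E
```

```text
yaw -87.3 q6 1.70 pos [0.611  0.1837 0.086 ] | turn deg [-0.3 -0.2 -0.1] ; shift mm after turn [26.  -7.9  0.5] , before turn [25.9 -7.9  0.7] (0.7 rows)
```

Emit:
arm_command --plan '[[[0,-0.008,0.0005,-0.3,-0.2,0,0.065],[0.015,-0.001,0,0,0,0,0.065],[0.007,0,0.0005,0,-0.1,0,0.065]]]' --squeeze 50

```text
t: 30.25
tool_pos: [0.6087, 0.1899, 0.0604]
tool_rot: [2.189, 0.049, -2.204]
contact_force: [-0.9, 0.1, -0.3]
opening: 0.0645
```

```bash
python3 - <<'E'
from h import *
go(0.610,0.1915,0.060,-87)
E
```

```text
yaw -87.3 q6 1.71 pos [0.6087 0.1899 0.0604] | turn deg [-0.3  0.4 -0.1] ; shift mm after turn [ 0.4 -1.5 -1.4] , before turn [ 0.4 -1.5 -1.4] (0.0 rows)
```

Emit:
arm_command --plan '[[[0,-0.0015,-0.0014,-0.3,0.3,0,0.05],[0.0005,0,0.0004,0,0,0,0.0],[0.0005,0,0.0004,0,0,0,0.0],[0.0005,0,0.0004,0,0,0,0.0],[0.0005,0,0.0004,0,0,0,0.0]]]'

```text
t: 30.67
tool_pos: [0.6099, 0.1926, 0.0599]
tool_rot: [2.197, 0.056, -2.194]
contact_force: [0.5, 0.2, -2.2]
opening: 0.0348
```

```bash
python3 - <<'E'
from h import *
o=ctrl.get_obs();print(o["opening"],o["contact_force"],o["wrist_torque"]);go(0.610,0.1915,0.060,-107)
E
```

```text
0.034763198522789064 [ 0.54955253  0.20175245 -2.19702803] [-0.01820179 -0.10831921 -0.1331969 ]
yaw -87.1 q6 1.71 pos [0.6099 0.1926 0.0599] | turn deg [19.9 -0.1  0. ] ; shift mm after turn [-0.1  1.  -0.4] , before turn [-0.1  1.1 -0. ] (0.0 rows)
```

Emit:
arm_command --plan '[[[0,0,0,3,0,0,0.0],[0,0,0,5,0,0,0.0],[0,0,0,5,0,0,0.0],[0,0,0,5,0,0,0.0]]]' --squeeze 60

```text
t: 31.0
tool_pos: [0.61, 0.1927, 0.06]
tool_rot: [-2.08, 0.284, 2.073]
contact_force: [0.6, 2.2, -2.9]
opening: 0.0343
```

```bash
python3 - <<'E'
from h import *
o=ctrl.get_obs();print(o["opening"],o["contact_force"],o["wrist_torque"]);go(0.610,0.1915,0.060,-107)
E
```

```text
0.034300131682370755 [ 0.60838347  2.16383733 -2.93743761] [ 0.14066586 -0.08890113  0.27805272]
yaw -105.5 q6 2.03 pos [0.61   0.1927 0.06  ] | turn deg [ 1.5 -0.2 -0. ] ; shift mm after turn [-0.   1.1 -0.4] , before turn [ 0.   1.1 -0.4] (0.0 rows)
```

Emit:
arm_command --plan '[[[0,0,0,1.8,0,0,0.0],[0,0,0,0,0,0,0.0]]]'

```text
t: 31.17
tool_pos: [0.61, 0.1927, 0.06]
tool_rot: [-2.062, 0.317, 2.053]
contact_force: [1.2, 0.7, -3.7]
opening: 0.0344
```

```bash
python3 - <<'E'
from h import *
go(0.610,0.1915,0.060,-107)
E
```

```text
yaw -107.5 q6 2.07 pos [0.61   0.1927 0.06  ] | turn deg [-0.5 -0.2 -0. ] ; shift mm after turn [ 0.   1.2 -0.4] , before turn [ 0.   1.2 -0.4] (0.0 rows)
```

Emit:
arm_command --plan '[[[0,0,0,0,0,0,0.065],[0,0,0,0,0,0,0.065],[0,0,0,0,0,0,0.065],[-0.025,0,0,0,0,0,0.065],[-0.03,0,0,0,0,0,0.065],[-0.035,0,0,-7,0,0,0.065],[-0.03,0,0,-7,0,0,0.065],[0,0,0,-3,0,0,0.065],[0,0,0,0,0,0,0.065]]]'

```text
t: 31.92
tool_pos: [0.6102, 0.1919, 0.1885]
tool_rot: [2.222, 0.008, -2.208]
contact_force: [-0.4, 0.0, -1.7]
opening: 0.0652
```

```bash
python3 - <<'E'
from h import *
hub("w10","axle_a",.61,.19)
s=get_image("side"); save(s,"side1"); M=c2w("side")
for t in ("cap_b","old_nut1","old_pad1","new_nut"): print(t,[(np.round(w(M,d["at"]),3).tolist(),round(d["conf"],2)) for d in mark_of("side",t)])
r=cv2.imread("pics/w10r.png"); b=cv2.cvtColor(s[40:,:],cv2.COLOR_RGB2BGR)
b=cv2.resize(b,(300,204))
cv2.imwrite("pics/mix.png",np.vstack([r,cv2.copyMakeBorder(cv2.resize(cv2.imread("pics/side1.png")[280:,220:460],None,fx=1.4,fy=1.4),0,0,0,800-336,0)]))
E
```

```text
[array([0.6102, 0.192 , 0.0879])]
line px 1154 yaw -107.27 through [188.0588  196.50934]
cap_b [([0.4, -0.285, 0.014], 0.82)]
old_nut1 [([0.43, -0.309, 0.008], 0.69)]
old_pad1 [([0.429, -0.308, 0.006], 0.86), ([0.549, -0.303, 0.006], 0.69)]
new_nut [([0.74, -0.122, 0.003], 0.47)]
```

View pics/mix.png

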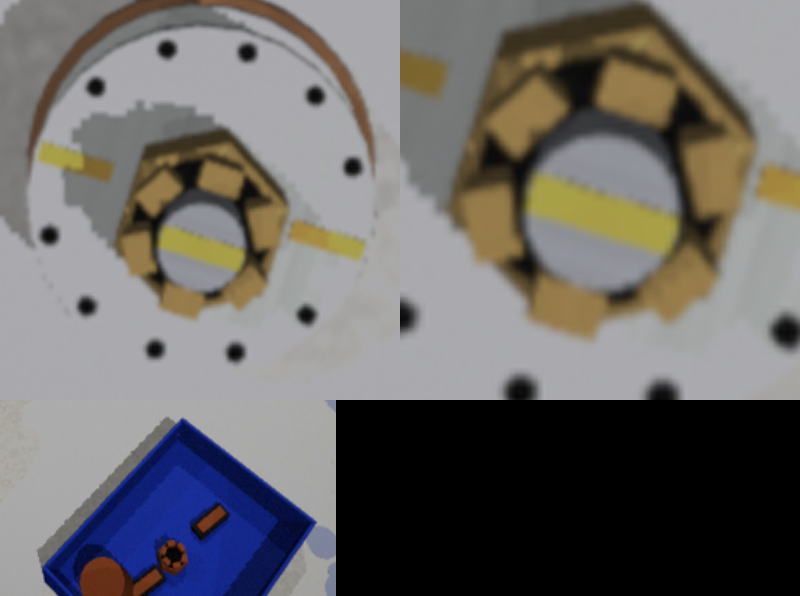

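```bash
python3 - <<'E'
from h import *
s=get_image("top"); save(cv2.resize(s[90:360,80:480],(800,540),interpolation=2),"top1"); M=c2w("top")
for t in ("cap_b","old_nut1","old_pad1","new_nut","print_block","ink_jar"): print(t,[(np.round(w(M,d["at"]),3).tolist(),round(d["conf"],2)) for d in mark_of("top",t)])
E
```

```text
cap_b [([0.401, -0.287, 0.013], 0.73), ([0.604, 0.188, -0.003], 0.24)]
old_nut1 [([0.477, -0.307, 0.006], 0.67), ([0.442, -0.368, 0.003], 0.5)]
old_pad1 [([0.547, -0.302, 0.004], 0.7), ([0.425, -0.307, 0.004], 0.59), ([0.634, 0.003, 0.09], 0.42)]
new_nut [([0.738, -0.116, 0.003], 0.57)]
print_block [([0.787, 0.119, -0.002], 0.73)]
ink_jar [([0.689, 0.346, 0.002], 0.69)]
```

View pics/top1.png

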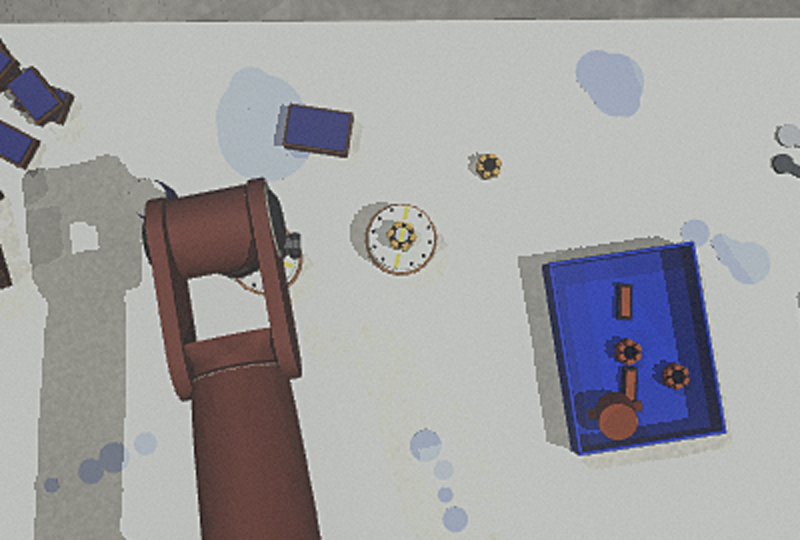

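```bash
python3 -c "
from station import *
print(finish_job())"
```

```text
the job is handed in; nothing more can be done
None
```

The job is handed in at about 32 s on the robot's clock. No verdict is reported, so what follows rests on my own last checks.

- **Worn parts:** The dust cap from hub b is in the blue tray with both old nuts and both old pads, the only worn parts I found. Hub a had no cap. In the last top view all five lie inside the walls, and the network places the cap's rim about 13 mm above the table.
- **Castle nuts:** I gripped each nut on its flats and turned it clockwise, about 26° on hub b and 20° on hub a. In close-up wrist pictures afterwards, a slot lies over the yellow line to within about 0.5° on both, against the 5° allowed.
- **Parts left alone:** The new nut, printing block and ink jar were found within about 4 mm of where they started, which is the detector's own accuracy.
- **Hand-in:** The gripper was open and clear of everything.

One grasp failed: the first close on a pad missed because the arm drifted on the way down, and the second try held. On the second pad the fingertips also touched the table at about 24 N. In the last side view the tray was partly cut off and only one old nut showed; the top view showed both.

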